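# Put the green canister back in its own bay of the covered rack

### The job

Slide the clear cover of the canister rack back to open it, set the stray green-lidded canister gently down, upright, in the bay behind the green label, and slide the cover fully shut again. The red and blue canisters stay in their bays, and the yellow one is still in use: leave it where it is.

Things in the scene. Friction and masses are not known exactly. Their poses are not given: they have to be found in the camera images.
- rack: Fixed wooden rack, 232 x 320 mm, +x pointing away from the robot. Origin: on the counter under the middle of its row of four bays (y = -105, -35, 35, 105 mm; x = 0). Bay inside: 84 (x) x 62 mm (y), floor 5 mm above the counter. Walls between bays 8 mm thick, only 45 mm high; front ledge (x -76 to -42) and back wall (x 42 to 50) 88 mm high; side cheeks (inner faces y = +-152) 94 mm high.
- cover (a joint): Clear flat cover with a steel rim, sliding level along the rack's x. 0 = shut (covers x -46 to 52 mm of the rack), 0.100 m = fully back, bays uncovered. It stays where it is left, against about 1.5 N of friction. Underside 95 mm, top 99 mm above the counter; a canister seated in its bay clears it by 4 mm.
- cover_handle (a point): Centre of the black grip bar on top of the cover, 111 mm above the counter: 14 mm thick (rack x), 70 mm long (rack y), 24 mm tall, standing directly on the cover. It moves with the cover; when shut it is at x = -34 mm, y = 0 in the rack.
- green_canister: Stray canister on the counter right of the rack: steel box 70 (x) x 50 (y) mm, green lid with its top at 62 mm, on it a green grip fin, 34 (x) x 14 (y) mm, up to 86 mm. Lid fixed on. Origin: centre of the underside, z up. A half turn about z looks the same. 0.2 to 0.4 kg. In a bay, with its x along the rack's x, it has 6 mm of play each side.
- green_label: Green tile with white border, 26 (x) x 52 (y) x 4 mm, on the rack's front ledge before the green canister's own bay, which is empty. Origin: centre of its underside, 88 mm above the counter; axes as the rack's. The bay's centre lies 59 mm along its +x, the bay's floor 83 mm below it. Which of the four bays has which colour of label changes from start to start.
- yellow_label: Like the green label, but yellow, before the yellow canister's bay, which is also empty and must stay so.
- red_canister: Same as the green one, but with red lid and fin; already in its bay behind the red label. Fins of canisters in adjoining bays are about 56 mm apart, face to face. Leave it.
- blue_canister: Same as the green one, but with blue lid and fin; already in its bay behind the blue label. Leave it.
- yellow_canister: Same as the green one, but with yellow lid and fin, standing on the counter, in use. Leave it there.

How it is judged:
By the outcome, as a careful person would: the job done as asked, in the order asked, and still so for the second after the job is handed in, with the robot touching nothing.
It also fails if it takes over 72 s, if anything falls off the work surface, if the arm or the gripper's body presses on something with over 40 N, if the wrist force passes 120 N, or if a joint passes its speed limit or range.

### The arm

A 6-joint arm with a two-finger parallel gripper is mounted at the origin on the work surface. World frame = base frame: x ahead of the robot, y to its left, z up, the work surface at z = 0. Lengths are in m, angles in rad, forces in N, time in s.
With the tool pointing down it reaches from about 0.3 to 0.85 m from the base axis. Payload 4.2 kg.
Tool frame: the origin (TCP) lies on the centre line of the jaws, within the pads' length; the fingertips stand 22 mm ahead of it and the grasp point (between the pads) lies 3 mm ahead of it; z points along the fingers, y is the direction in which the jaws open and shut (so a half turn about z gives the same grasp; the last joint's range is limited). The gripper opens to 91 mm and grips with 3 to 60 N. Pads are 32 mm wide; open, the fingers measure 118 mm over their backs; the gripper's body (76 mm by 178 mm) begins 60 mm behind the grasp point.
Start: joints at [-1.141, 0.32, 1.565, -0, 1.257, -0.02], TCP at [0.25, -0.518, 0.236] pointing down, gripper open.
Joint ranges: [-3.11, 3.11], [-0.84, 2.01], [0.21, 2.61], [-1.34, 4.49], [0.05, 2.63], [-2.56, 2.56]. Speed limits (rad/s): [2.57, 2.57, 3.14, 3.14, 3.14, 3.14].

### API

Orientations are given as a rotation vector (axis times angle).
In Python, from bench import robot, optics gives the robot as it stands. The module is installed in compiled form; this text tells all that it offers. Calls block until the motion is done:
- robot.move_ptp(position, orientation): joint-space move of the TCP to a pose.
- robot.servo_line(position, frame=None, max_speed=0.15): straight line of the TCP; frame=None keeps the orientation; max_speed is the mean speed in m/s.
- robot.movej(angles): joint-space move.
- robot.gripper_open() and robot.gripper_close(): open the fingers fully, or close them until they stop; the grip force is fixed at half the most.
- robot.dwell(seconds).
- robot.ik(position, orientation): joint angles nearest the present ones, or None.
- optics.capture(name): name is "scene" or "top" or "wrist"; returns a dict with "pixels" (420x560x3 uint8, red, green, blue), "camera_matrix" (3x3 intrinsics, pixels), "cam_to_world" (4x4, takes a point from camera to world coordinates); the wrist camera has in their place "mount" (4x4, takes a point from camera to tool coordinates, whose origin is the TCP and whose axes are the flange's). Camera axes: x right, y down, z forward; pixel columns grow to the right and rows downward; lengths in m; the calibration is good to about 2 mm. A picture is of the moment at which its call begins: read the wrist's pose just before it. There is no depth.
A pose or a line that the arm cannot do raises robot.MotionError and nothing moves.
- robot.hand_in(): hands the job in, once; it reports no verdict.
Readings, each from a call of its own:
- robot.get_clock(): time.
- robot.get_qpos(): joint angles.
- robot.get_qvel(): joint speeds.
- robot.get_joint_efforts(): joint torques, N m.
- robot.get_tool_pos(): TCP position.
- robot.get_tcp_rot(): TCP orientation.
- robot.get_force(): force on the tool from outside, world axes, zero at the start.
- robot.get_ft_torque(): the same for the moment, N m.
- robot.get_grip_width(): finger opening in m.
Only numpy, scipy, OpenCV 4.12 (cv2) and the standard library are available. Lean on these libraries where they do the work, as an engineer would, in place of code of your own. Each camera call takes 0.05 s, during which the arm holds its last target.

## Working session

There is one attempt and no reset: what is moved stays moved. The work goes in short steps, each a Python script; the robot and the scene stay as the last script left them, time stands still between calls to the robot, and variables do not carry over. Pictures are saved under pics/ and viewed, and the job is handed in when it is done.

```bash
mkdir -p pics
cat > h.py <<'E'
import numpy as np, cv2
from bench import robot, optics
def cap(n,f):
    d=optics.capture(n); cv2.imwrite('pics/'+f,d['pixels'][:,:,::-1]); return d
def ray(d,u,v,T=None):
    K=d['camera_matrix']; T=d['cam_to_world'] if T is None else T
    r=T[:3,:3]@np.linalg.inv(K)@np.array([u,v,1.]); return T[:3,3],r
def onplane(d,u,v,z,T=None):
    o,r=ray(d,u,v,T); return o+r*(z-o[2])/r[2]
E
python3 - <<'E'
from h import *
import pickle
for n in ['scene','top','wrist']:
    if n=='wrist': print(robot.get_tool_pos(),robot.get_tcp_rot())
    d=cap(n,n+'0.png'); pickle.dump(d,open(n+'0.pkl','wb'))
    print(n,{k:np.round(v,4).tolist() for k,v in d.items() if k!='pixels'})
print(robot.get_clock(),robot.get_qpos(),robot.get_force())
E
```

```text
scene {'camera_matrix': [[510.7505, 0.0, 282.7371], [0.0, 510.7505, 214.2147], [0.0, 0.0, 1.0]], 'cam_to_world': [[0.0296, 0.633, -0.7736, 1.3244], [0.9995, -0.0101, 0.03, -0.0437], [0.0112, -0.7741, -0.633, 0.6902], [0.0, 0.0, 0.0, 1.0]]}
top {'camera_matrix': [[419.0631, 0.0, 279.2465], [0.0, 419.0631, 209.3747], [0.0, 0.0, 1.0]], 'cam_to_world': [[0.001, -0.9975, 0.0707, 0.4991], [-0.9996, -0.003, -0.0291, -0.0171], [0.0292, -0.0706, -0.9971, 0.9713], [0.0, 0.0, 0.0, 1.0]]}
[ 0.24981951 -0.5174377   0.23520291] [-3.06099393e+00 -7.00212805e-01  5.09504308e-04]
wrist {'camera_matrix': [[362.3404, 0.0, 288.0525], [0.0, 362.3404, 203.8249], [0.0, 0.0, 1.0]], 'mount': [[-0.0003, -0.9551, -0.2962, 0.0843], [1.0, 0.0001, -0.0014, -0.0008], [0.0013, -0.2962, 0.9551, -0.1489], [0.0, 0.0, 0.0, 1.0]]}
0.15 [-1.14099722e+00  3.20128629e-01  1.56541071e+00 -1.42491262e-05
  1.25738817e+00 -1.99910865e-02] [-0.59292965  0.25687503 -0.10032424]
```

View pics/top0.png

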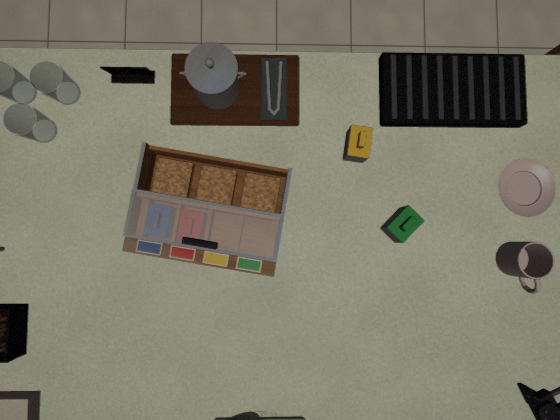

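View pics/scene0.png

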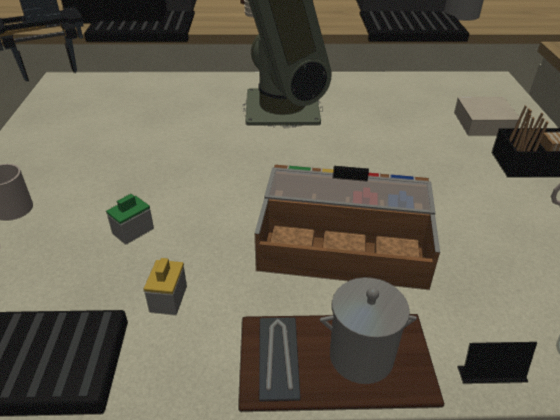

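View pics/wrist0.png

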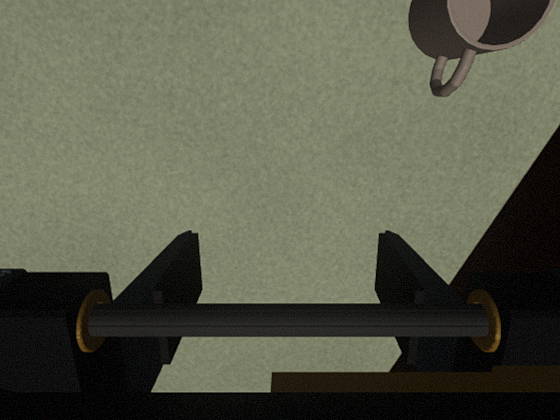

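The top view shows the labels left to right as blue (149,247), red (182,253), yellow (215,259) and green (249,265). So the green bay is the rightmost end bay, next to a side cheek. The stray green canister is at (405,224), the yellow one at (360,142), and the black handle at (199,243). I'll measure these, and check the finger shape too, because the open fingers could reach the cheek.

```bash
cat > m.py <<'E'
from h import *
import pickle
def blobs(d,lo,hi,amin=40):
    hsv=cv2.cvtColor(d['pixels'],cv2.COLOR_RGB2HSV)
    m=cv2.inRange(hsv,np.array(lo),np.array(hi))
    n,l,s,c=cv2.connectedComponentsWithStats(m)
    return [(s[i][4],c[i],(l==i).astype(np.uint8)) for i in range(1,n) if s[i][4]>=amin]
COL={'green':((50,130,40),(80,255,255)),'yellow':((15,150,80),(32,255,255)),'blue':((100,100,30),(125,255,255)),'red':((170,140,50),(180,255,255))}
E
python3 - <<'E'
from m import *
top=pickle.load(open('top0.pkl','rb'));sc=pickle.load(open('scene0.pkl','rb'));w=pickle.load(open('wrist0.pkl','rb'))
for nm,d in (('top',top),('scene',sc)):
  for c,(lo,hi) in COL.items():
    for a,ce,m in blobs(d,lo,hi,25):
        r=cv2.minAreaRect(cv2.findNonZero(m)); print(nm,c,a,ce.round(1),np.round(r[0],1),np.round(r[1],1),round(r[2],1),'z92',onplane(d,*ce,0.092)[:2].round(4),'z62',onplane(d,*ce,0.062)[:2].round(4))
# finger projections
K=w['camera_matrix'];Ti=np.linalg.inv(w['mount'])
for x in (-.016,.016):
  for y in (-.059,-.0455,.0455,.059):
    for z in (.022,0,-.03):
      p=K@(Ti@[x,y,z,1])[:3]; print(x,y,z,(p[:2]/p[2]).round(0))
big=cv2.resize(w['pixels'][200:400,60:360],None,fx=2.6,fy=2.6,interpolation=cv2.INTER_CUBIC)
cv2.imwrite('pics/fing.png',np.clip(big[:,:,::-1].astype(float)*3,0,255))
big=cv2.resize(top['pixels'][130:290,110:440],None,fx=2.4,fy=2.4,interpolation=cv2.INTER_CUBIC)
cv2.imwrite('pics/topbig.png',np.clip(big[:,:,::-1].astype(float)*1.5,0,255))
E
```

```text
top green 650 [404.6 223.6] [404.5 223.5] [22.6 29.7] 45.0 z92 [ 0.532  -0.3083] z62 [ 0.5331 -0.3182]
top yellow 652 [359.3 141.2] [359.3 141.2] [21.8 30.8] 8.1 z92 [ 0.7082 -0.214 ] z62 [ 0.7153 -0.2207]
top yellow 176 [215.3 258.2] [215.3 258.2] [20.7  8.4] 10.0 z92 [0.4593 0.0902] z62 [0.458  0.0939]
scene green 25 [300.  167.7] [299.5 167.6] [19.1  1.2] 5.2 z92 [0.4408 0.0253] z62 [0.3965 0.0288]
scene green 521 [127.5 208.4] [126.9 207.5] [20.2 38.1] 60.3 z92 [ 0.5716 -0.3046] z62 [ 0.5339 -0.3176]
scene yellow 812 [163.6 276.4] [163.5 276.3] [27.5 38.4] 21.8 z92 [ 0.7479 -0.2112] z62 [ 0.719  -0.2196]
scene blue 49 [401.8 176.6] [401.5 176.6] [21.1  2.2] 4.4 z92 [0.476  0.2316] z62 [0.4334 0.2454]
-0.016 -0.059 0.022 [179. 289.]
-0.016 -0.059 0 [166. 313.]
-0.016 -0.059 -0.03 [141. 357.]
-0.016 -0.0455 0.022 [205. 289.]
-0.016 -0.0455 0 [194. 313.]
-0.016 -0.0455 -0.03 [175. 357.]
-0.016 0.0455 0.022 [375. 289.]
-0.016 0.0455 0 [386. 313.]
-0.016 0.0455 -0.03 [406. 357.]
-0.016 0.059 0.022 [401. 289.]
-0.016 0.059 0 [415. 313.]
-0.016 0.059 -0.03 [440. 357.]
0.016 -0.059 0.022 [174. 233.]
0.016 -0.059 0 [159. 251.]
0.016 -0.059 -0.03 [131. 285.]
0.016 -0.0455 0.022 [200. 233.]
0.016 -0.0455 0 [189. 251.]
0.016 -0.0455 -0.03 [167. 285.]
0.016 0.0455 0.022 [380. 233.]
0.016 0.0455 0 [392. 251.]
0.016 0.0455 -0.03 [414. 285.]
0.016 0.059 0.022 [407. 233.]
0.016 0.059 0 [422. 251.]
0.016 0.059 -0.03 [450. 285.][ WARN:0@0.858] global loadsave.cpp:1063 imwrite_ Unsupported depth image for selected encoder is fallbacked to CV_8U.
```

View pics/fing.png

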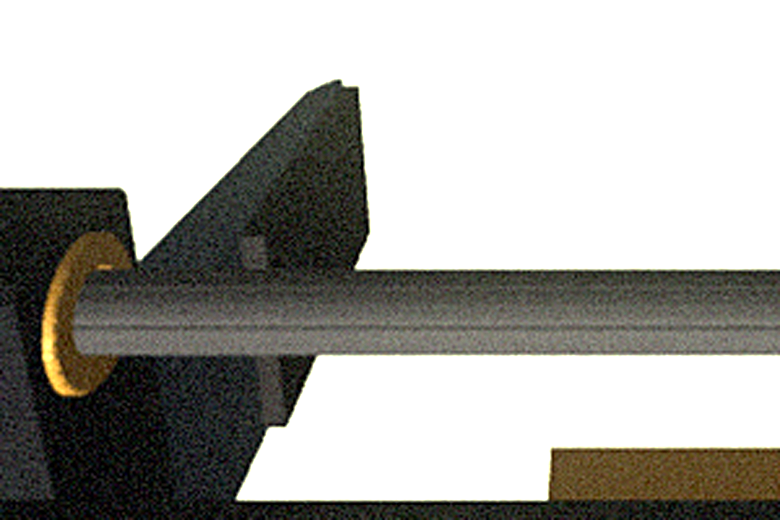

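View pics/topbig.png

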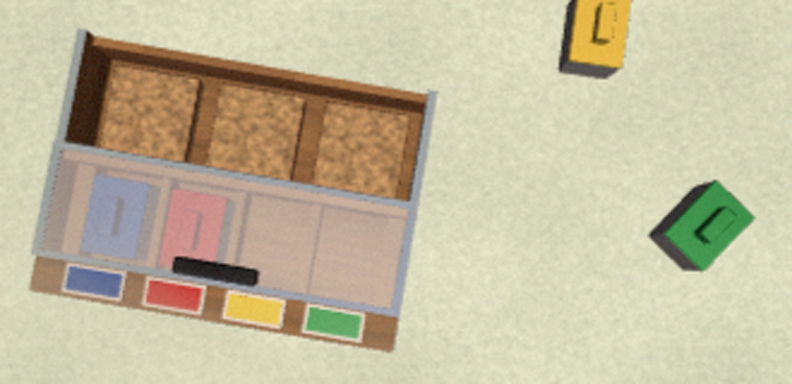

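The tip outer edge (~(180,234)) sits only a few mm inside the 59 mm half-span. In the end bay the outer finger will therefore touch the side cheek late in its opening, after it has let go of the fin. A shallow grip and placing slightly toward +y will keep that contact small. Next I need the rack and canister poses.

```bash
cat >> m.py <<'E'
def fit2(P,W):  # rigid 2d: W = R P + t
    P=np.array(P);W=np.array(W);pc=P.mean(0);wc=W.mean(0)
    H=(P-pc).T@(W-wc);a=np.arctan2(H[0,1]-H[1,0],H[0,0]+H[1,1])
    R=np.array([[np.cos(a),-np.sin(a)],[np.sin(a),np.cos(a)]]);t=wc-R@pc
    return a,t,W-(P@R.T+t)
E
python3 - <<'E'
from m import *
top=pickle.load(open('top0.pkl','rb'));sc=pickle.load(open('scene0.pkl','rb'))
hsv=cv2.cvtColor(top['pixels'],cv2.COLOR_RGB2HSV)
for p in ((149,247),(182,253),(215,258),(249,265),(412,224),(400,230)): print(p,hsv[p[1],p[0]])
# labels top: saturation-based
W=[];P=[]
for (u,v),h,y in (((149,247),None,.105),((182,253),None,.035),((215,258),None,-.035),((249,265),None,-.105)):
    sub=hsv[v-9:v+10,u-16:u+17].astype(int); h0=hsv[v,u].astype(int)
    dh=abs(sub[:,:,0]-h0[0]);dh=np.minimum(dh,180-dh)
    m=((dh<6)&(sub[:,:,1]>0.6*h0[1])).astype(np.uint8)
    n,l,s,c=cv2.connectedComponentsWithStats(m); i=l[9,16]
    ce=c[i]+[u-16,v-9]; print('lab',ce.round(1),s[i][4]); W.append(onplane(top,*ce,.092)[:2]);P.append([-.059,y])
a,t,r=fit2(P,W);print('rack',np.degrees(a),t,'res mm',(r*1e3).round(1)); 
R=np.array([[np.cos(a),-np.sin(a)],[np.sin(a),np.cos(a)]])
# handle black
for nm,d,ctr,z in (('top',top,(199,243),.123),('scene',sc,(350,172),None)):
    g=d['pixels'].max(2)
    x0,y0=ctr; m=np.zeros_like(g);m[y0-14:y0+15,x0-30:x0+31]=(g[y0-14:y0+15,x0-30:x0+31]<35)
    rr=cv2.minAreaRect(cv2.findNonZero(m));print(nm,'handle',rr,int(m.sum()))
    if z: 
        h=onplane(d,*rr[0],.118)[:2];print('world',h,'in rack',(h-t)@R)
# predicted handle in top
print('exp handle',R@[-.034,0]+t,'green bay',R@[0,-.105]+t)
E
```

```text
(149, 247) [114  85 102]
(182, 253) [  2 157 133]
(215, 258) [ 23 164 154]
(249, 265) [ 62 105 112]
(412, 224) [ 64 150  90]
(400, 230) [ 64 145 100]
lab [148.5 246.7] 194
lab [182.1 252.8] 219
lab [215.4 258.5] 217
lab [248.4 264. ] 198
rack -9.76699547951232 [0.52304756 0.1146566 ] res mm [[ 0.3  0.1]
 [-0.3 -0.2]
 [-0.2 -0.1]
 [ 0.3  0.2]]
top handle ((199.31207275390625, 242.2315673828125), (34.525352478027344, 5.908700942993164), 10.007979393005371) 201
world [0.4925384  0.11951689] in rack [-0.03089147 -0.00038578]
scene handle ((350.5318908691406, 173.13323974609375), (33.48234558105469, 11.088590621948242), 4.969740867614746) 374
exp handle [0.48954037 0.12042442] green bay [0.50523517 0.01117849]
```

```bash
cat >> m.py <<'E'
from scipy.spatial.transform import Rotation as Ro
A=np.radians(-9.767); T0=np.array([0.52305,0.11466])
RR=np.array([[np.cos(A),-np.sin(A)],[np.sin(A),np.cos(A)]])
def rk(x,y): return RR@[x,y]+T0
def down(yaw): # tool y axis in direction yaw (world), z down
    y=np.array([np.cos(yaw),np.sin(yaw),0]);z=np.array([0,0,-1.]);x=np.cross(y,z)
    return Ro.from_matrix(np.c_[x,y,z]).as_rotvec()
def wristT(d):
    T=np.eye(4);T[:3,:3]=Ro.from_rotvec(robot.get_tcp_rot()).as_matrix();T[:3,3]=robot.get_tool_pos();return T@d['mount']
E
python3 - <<'E'
from m import *
h=rk(-.034,0)
for yaw in (A,A+np.pi): print(robot.ik([*h,.22],down(yaw)))
q=[ (robot.ik([*h,.22],down(y)),y) for y in (A,A+np.pi)]
q=[x for x in q if x[0] is not None]; q.sort(key=lambda x:abs(x[0][5])); 
robot.move_ptp([*h,.22],down(q[0][1])); print(q[0][1],robot.get_clock(),robot.get_tool_pos())
T=Ro.from_rotvec(robot.get_tcp_rot()).as_matrix()
d=cap('wrist','w1.png'); d['cam_to_world']=wristT(d); pickle.dump(d,open('w1.pkl','wb'))
E
```

```text
[0.2183978  0.21982293 1.74723298 0.         1.17453674 0.38886411]
None
-0.17046630804228616 2.575 [0.48977865 0.11978496 0.21998233]
```

View pics/w1.png

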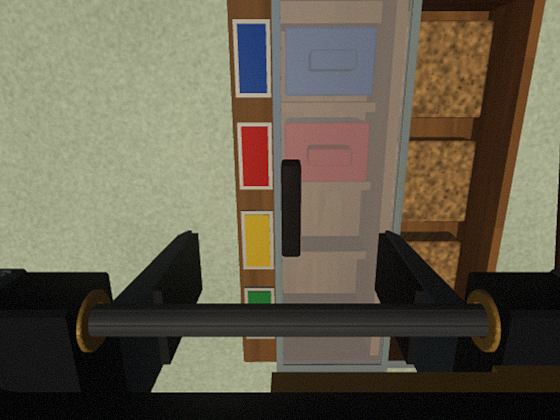

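The handle (290,208) is midway between the fingers. The blue (252,58), red (255,156) and yellow (257,240) labels are clearly visible. I'll use them to check the rack pose, then grip the handle and open the cover.

Run:
```python
from m import *
d=pickle.load(open('w1.pkl','rb'))
P=[];W=[]
for (u,v),y in (((252,58),.105),((255,156),.035),((257,240),-.035)):
    hsv=cv2.cvtColor(d['pixels'],cv2.COLOR_RGB2HSV).astype(int);h0=hsv[v,u];dh=abs(hsv[:,:,0]-h0[0]);dh=np.minimum(dh,180-dh)
    m=((dh<8)&(hsv[:,:,1]>.6*h0[1])).astype(np.uint8);n,l,s,c=cv2.connectedComponentsWithStats(m);i=l[v,u]
    p=onplane(d,*c[i],.092)[:2];print(c[i].round(1),s[i][4],p);P.append([-.059,y]);W.append(p)
a,t,r=fit2(P,W);print(np.degrees(a),t,(r*1e3).round(1)); print('in top-fit rack',[((w-T0)@RR).round(4) for w in W])
print('handle', (onplane(d,290.5,208,.123)[:2]-T0)@RR)
```

```text
[251.8  57.6] 1883 [0.48221024 0.23085724]
[254.8 155.8] 1518 [0.47039795 0.16169569]
[257.2 239.9] 1227 [0.45855348 0.09288889]
-9.729614933206648 [0.52262362 0.11734644] [[-0.   0.1]
 [ 0.  -0.1]
 [-0.   0.1]]
in top-fit rack [array([-0.06  ,  0.1076]), array([-0.0599,  0.0374]), array([-0.0599, -0.0324])]
handle [-0.03259467  0.00518513]
```

```bash
python3 - <<'E'
from m import *
h=rk(-.034,0.001)
robot.servo_line([*h,.126],max_speed=.15); print(robot.get_force())
robot.gripper_close(); print(robot.get_grip_width(),robot.get_force(),robot.get_clock())
g=rk(.0655,.001)
robot.servo_line([*g,.126],max_speed=.08); print(robot.get_tool_pos(),robot.get_force(),robot.get_grip_width(),robot.get_clock())
E
python3 - <<'E'
from m import *
d=cap('wrist','w2.png'); d=cap('top','t2.png');pickle.dump(d,open('t2.pkl','wb'))
E
```

```text
[ 0.28365607 -0.50883186  0.53880612]
0.013818828154548251 [ 0.65624136 -0.59491065 -1.08024399] 4.5583
[0.58816738 0.10461465 0.12604034] [ 1.47603383  1.96413836 -0.11524838] 0.01358972495854863 5.95
```

View pics/w2.png

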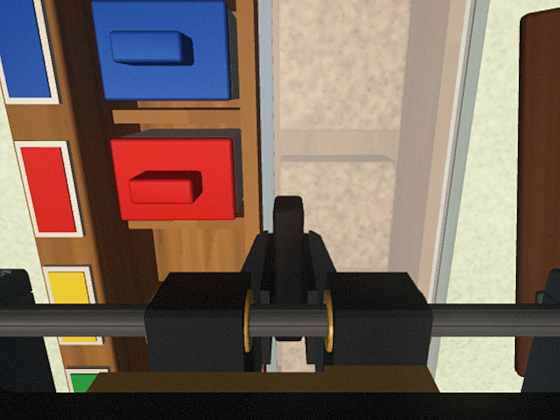

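View pics/t2.png

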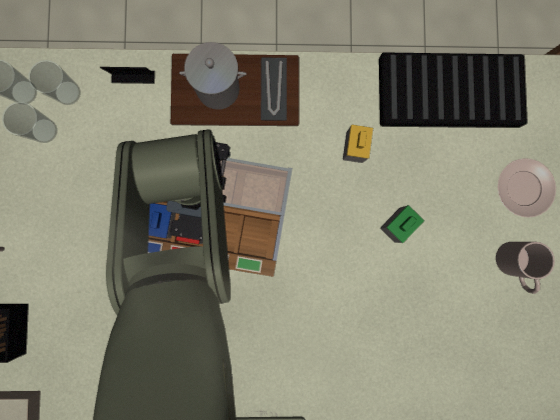

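The cover is back: bays, lids and floors are visible, and the bar is between the fingers at (288,210–340). I'll nudge it to its stop, release, and go look at the green canister.

Run:
```python
from m import *
g=rk(.0675,.001)
robot.servo_line([*g,.126],max_speed=.05); print(robot.get_tool_pos(),(robot.get_tool_pos()[:2]-T0)@RR,robot.get_force())
robot.gripper_open(); print(robot.get_force(),robot.get_grip_width())
robot.servo_line([*g,.23],max_speed=.2)
# canister look: fin axis from top view lid rect: compute yaw
top=pickle.load(open('top0.pkl','rb'))
a,ce,m=blobs(top,*COL['green'])[0]
b=cv2.boxPoints(cv2.minAreaRect(cv2.findNonZero(m))); B=np.array([onplane(top,*p,.062)[:2] for p in b]); e=[B[1]-B[0],B[2]-B[1]]
e.sort(key=np.linalg.norm); print('sides',[np.linalg.norm(x) for x in e]); c=B.mean(0); yl=np.arctan2(e[1][1],e[1][0]); print('c',c,'long axis deg',np.degrees(yl)%180)
for k in (1,-1):
    yaw=yl+k*np.pi/2; print(np.degrees(yaw),robot.ik([*c,.23],down(yaw)))
for yaw in (A+np.pi/2,A-np.pi/2): print('place',np.degrees(yaw),robot.ik([*rk(0,-.105),.25],down(yaw)))
print(robot.get_clock())
```

```text
[0.58824822 0.1045758  0.12605181] [0.06596393 0.00112231] [-4.47404166  2.34028311  4.16091607]
[-0.11601393  0.80822508  0.06433508] 0.09133974760766136
sides [np.float64(0.04935869174650367), np.float64(0.06613593398160918)]
c [ 0.53341942 -0.31806875] long axis deg 134.3367551459296
44.336755145929615 [-5.56199752e-01  3.96021487e-01  1.46285044e+00 -4.44089210e-16
  1.28272073e+00 -1.33002211e+00]
-135.6632448540704 [-0.55619975  0.39602149  1.46285044  0.          1.28272073  1.81157054]
place 80.233 [-6.29620496e-04  2.00598707e-01  1.69400538e+00  0.00000000e+00
  1.24698857e+00 -1.40095964e+00]
place -99.767 [-6.29620496e-04  2.00598707e-01  1.69400538e+00  0.00000000e+00
  1.24698857e+00  1.74063301e+00]
8.1917
```

Run:
```python
from m import *
robot.move_ptp([.5334,-.3180,.23],down(np.radians(44.34))); robot.dwell(.2)
T=None
d=optics.capture('wrist');d['cam_to_world']=wristT(d);pickle.dump(d,open('w3.pkl','wb'));cv2.imwrite('pics/w3.png',d['pixels'][:,:,::-1])
for a,ce,m in blobs(d,*COL['green'],200):
    r=cv2.minAreaRect(cv2.findNonZero(m));print(a,ce,r)
d=cap('top','t3.png');pickle.dump(d,open('t3.pkl','wb'))
print(robot.get_clock())
```

```text
3909 [286.22205168 188.0089537 ] ((285.5, 188.0), (74.0, 55.0), 90.0)
10.0583
```

View pics/w3.png

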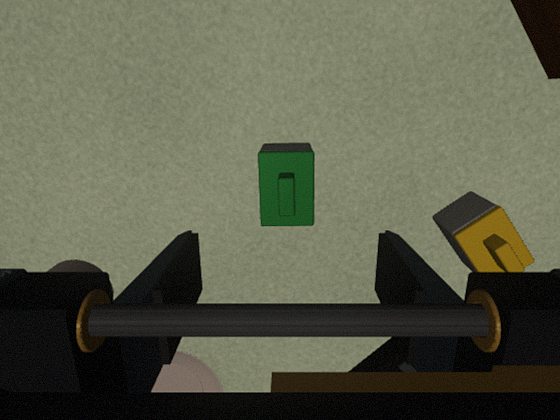

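View pics/t3.png

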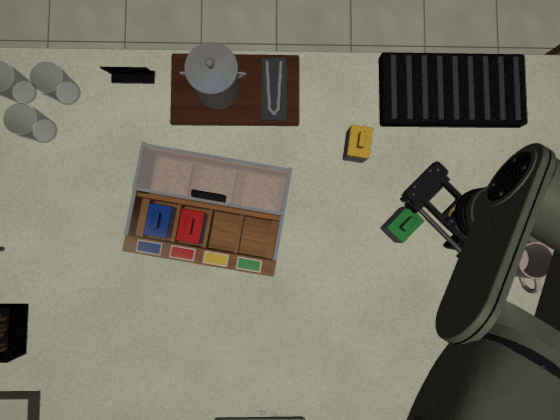

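The cover is fully back in the top view, and the two right-hand bays are empty. In the wrist view the lid spans (259,151)–(314,225) and is square to the image, so the yaw is right. I'll compute its position from this view.

Run:
```python
from m import *
d=pickle.load(open('w3.pkl','rb'))
a,ce,m=blobs(d,*COL['green'],200)[0]
ap=cv2.approxPolyDP(cv2.findContours(m,0,2)[0][0],6,True)[:,0];print(ap.tolist())
B=np.array([onplane(d,*p,.062)[:2] for p in cv2.boxPoints(cv2.minAreaRect(cv2.findNonZero(m)))]);
B=np.array([onplane(d,*p,.062)[:2] for p in ap]) if len(ap)==4 else B
print(B.mean(0),[np.linalg.norm(B[i]-B[i-1]).round(4) for i in range(4)],[np.degrees(np.arctan2(*(B[i]-B[i-1])[::-1])).round(1) for i in range(4)])
# scene-camera: lid top via fin top
sc=pickle.load(open('scene0.pkl','rb'))
a,ce,m=blobs(sc,*COL['green'],200)[0]; print(cv2.approxPolyDP(cv2.findContours(m,0,2)[0][0],3,True)[:,0].tolist())
```

```text
[[312, 151], [259, 152], [262, 225], [312, 224]]
[ 0.53198968 -0.31739731] [np.float64(0.0681), np.float64(0.0465), np.float64(0.0682), np.float64(0.0466)] [np.float64(135.5), np.float64(-134.5), np.float64(-44.6), np.float64(45.6)]
[[148, 206], [130, 195], [118, 201], [121, 211], [118, 206], [107, 211], [120, 222]]
```

Run:
```python
from m import *
c=[.5333,-.3179];o=down(np.radians(44.7))
robot.servo_line([*c,.13],frame=o,max_speed=.15)
robot.servo_line([*c,.096],max_speed=.06); print(robot.get_force())
robot.gripper_close(); print('w',robot.get_grip_width(),robot.get_force(),robot.get_tool_pos())
robot.servo_line([*c,.25],max_speed=.15); robot.dwell(.2);print('w',robot.get_grip_width(),robot.get_force(),robot.get_ft_torque())
g=rk(0,-.102)
robot.move_ptp([*g,.25],down(A+np.pi/2)); robot.dwell(.2)
d=optics.capture('wrist');d['cam_to_world']=wristT(d);pickle.dump(d,open('w4.pkl','wb'));cv2.imwrite('pics/w4.png',d['pixels'][:,:,::-1])
d=cap('scene','s4.png');pickle.dump(d,open('s4.pkl','wb'))
print(robot.get_clock(),robot.get_tool_pos(),g)
```

```text
[1.17694413 0.56563783 0.80097849]
w 0.013722096729137328 [-0.17344571 -0.68928776  0.04058894] [ 0.53318249 -0.31795105  0.09592956]
w 0.013661207192007155 [ 0.00713781  0.0861185  -3.37204502] [ 0.03976522 -0.08637452 -0.01840594]
15.6833 [0.5060019  0.01344567 0.24988066] [0.50574652 0.01413841]
```

View pics/w4.png

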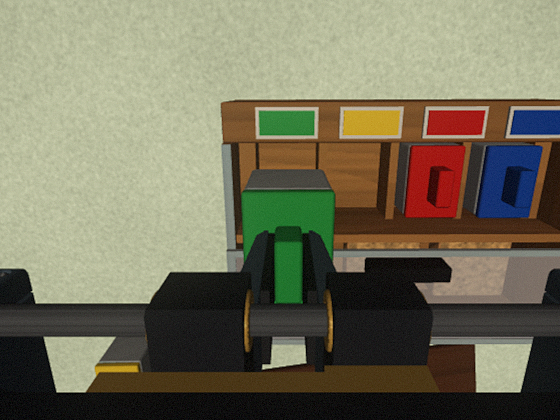

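View pics/s4.png

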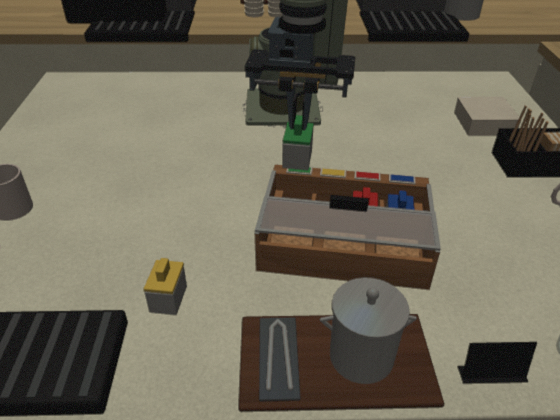

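The canister hangs upright. Its lid's front edge runs from (244,192) to (334,192), and the green label is at (287,122). I'll compare both in the same wrist view.

Run:
```python
from m import *
d=pickle.load(open('w4.pkl','rb'))
hsv=cv2.cvtColor(d['pixels'],cv2.COLOR_RGB2HSV).astype(int)
W=[];P=[]
for (u,v),y in (((287,122),-.105),((370,122),-.035),((456,122),.035)):
    h0=hsv[v,u];dh=abs(hsv[:,:,0]-h0[0]);dh=np.minimum(dh,180-dh)
    m=((dh<8)&(hsv[:,:,1]>.6*h0[1])&(np.arange(420)[:,None]<145)).astype(np.uint8);n,l,s,c=cv2.connectedComponentsWithStats(m);i=l[v,u]
    p=onplane(d,*c[i],.092)[:2];print(c[i].round(1),((p-T0)@RR).round(4));W.append(p);P.append([-.059,y])
a,t,r=fit2(P,W);print('rack by wrist',np.degrees(a),t)
m=((abs(hsv[:,:,0]-63)<10)&(hsv[:,:,1]>120)).astype(np.uint8);m[:150]=0
for v in (192,194,200,210,220): 
    xs=np.flatnonzero(m[v,:]);print(v,xs.min(),xs.max(),*[((onplane(d,x,v,.216)[:2]-T0)@RR).round(4) for x in (xs.min()-.5,xs.max()+.5)])
ys=np.flatnonzero(m[:,260]);print(ys.min()); print('lid front edge rack',((onplane(d,288,ys.min()-.5,.216)[:2]-T0)@RR).round(4),'tool',((robot.get_tool_pos()[:2]-T0)@RR).round(4))
```

```text
[286.2 122.5] [-0.0602 -0.1033]
[370.8 122.2] [-0.0603 -0.0332]
[455.2 122.4] [-0.06    0.0368]
rack by wrist -9.85601171466099 [0.52225427 0.11646895]
192 243 333 [-0.0344 -0.1258] [-0.0343 -0.0782]
194 242 334 [-0.0333 -0.1263] [-0.0332 -0.0776]
200 241 334 [-0.0301 -0.127 ] [-0.03   -0.0775]
210 242 334 [-0.0245 -0.1267] [-0.0244 -0.0773]
220 242 333 [-0.0189 -0.1269] [-0.0188 -0.0776]
190
lid front edge rack [-0.0357 -0.102 ] tool [ 0.0004 -0.1026]
```

Run:
```python
from m import *
g=rk(.0,-.101); o=down(A+np.pi/2)
robot.servo_line([*g,.25],frame=o,max_speed=.1)
f0=robot.get_force()
robot.servo_line([*g,.165],max_speed=.12); print(robot.get_force()-f0)
robot.servo_line([*g,.108],max_speed=.06); print(robot.get_force()-f0)
z=.108
while z>.0985:
    z-=.001; robot.servo_line([*g,z],max_speed=.02); f=robot.get_force()-f0; print(round(z,4),f.round(2),robot.get_tool_pos()[2].round(4))
    if f[2]>2: break
print(robot.get_clock(),((robot.get_tool_pos()[:2]-T0)@RR).round(4))
d=cap('wrist','w5.png')
```

```text
[-0.98950981  0.44900196  0.79001723]
[-0.38230035 -0.11260762  0.92783616]
0.107 [-0.43 -0.06  0.65] 0.1072
0.106 [-0.28 -0.51  1.3 ] 0.106
0.105 [-0.5   0.41  0.6 ] 0.1049
0.104 [0.42 0.38 0.75] 0.1039
0.103 [0.9  0.05 0.71] 0.1029
0.102 [ 0.54 -0.32  1.79] 0.1019
0.101 [-0.25  0.23  1.76] 0.101
0.1 [-2.54 -0.43  9.7 ] 0.1008
19.8917 [ 0.     -0.1011]
```

View pics/w5.png

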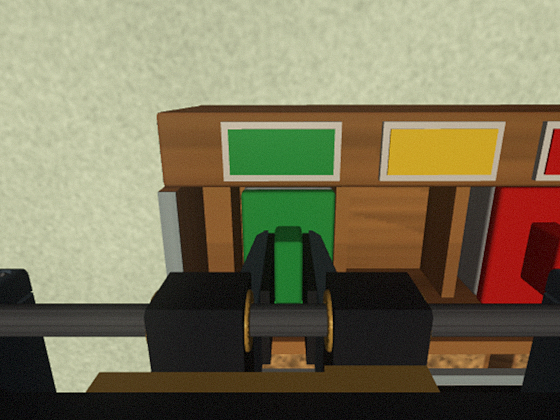

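The canister is seated: contact came exactly at the expected 0.101 height, and it stands inside the green bay. I'll take off the preload, shift it about 1.5 mm away from the cheek, and release.

Run:
```python
from m import *
g=rk(.0,-.101)
robot.servo_line([*g,.1012],max_speed=.02); f0=robot.get_force();print(f0)
for y in (-.1003,-.0995):
    robot.servo_line([*rk(0,y),.1012],max_speed=.02); f=robot.get_force();print(y,f.round(2),((robot.get_tool_pos()[:2]-T0)@RR).round(4))
    if np.linalg.norm((f-f0)[:2])>4: break
robot.gripper_open(); print('open',robot.get_grip_width(),robot.get_force().round(2),((robot.get_tool_pos()[:2]-T0)@RR).round(4),robot.get_tool_pos()[2],robot.get_clock())
d=cap('wrist','w6.png')
```

```text
[-0.20713261 -0.11860509 -3.04877072]
-0.1003 [ 0.76 -0.23 -2.94] [-1.000e-04 -1.002e-01]
-0.0995 [-0.13 -0.63 -3.43] [-0.0001 -0.0994]
open 0.09131677823114584 [ 0.75 13.3   1.18] [ 0.0002 -0.096 ] 0.10155466600397486 21.9167
```

View pics/w6.png

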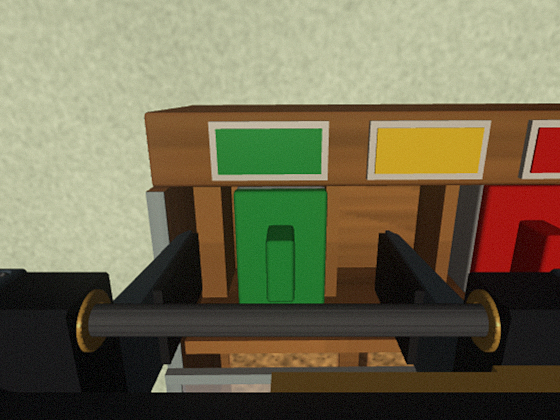

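As predicted, the finger rested on the cheek with about 13 N, pushing the tool 3.4 mm aside, and the canister didn't move. I'll shift off the cheek, lift and look.

Run:
```python
from m import *
g=rk(.0,-.093)
robot.servo_line([*g,.1018],max_speed=.05); print(robot.get_force().round(2))
robot.servo_line([*g,.25],max_speed=.15); print(robot.get_force().round(2))
robot.dwell(.1)
d=optics.capture('wrist');d['cam_to_world']=wristT(d);pickle.dump(d,open('w7.pkl','wb'));cv2.imwrite('pics/w7.png',d['pixels'][:,:,::-1])
h=rk(.066,.001)
robot.move_ptp([*h,.2],down(A)); 
robot.dwell(.1);d=cap('wrist','w8.png'); d=cap('top','t8.png'); cap('scene','s8.png');print(robot.get_clock())
```

```text
[-0.23  0.31  0.34]
[0.39 0.22 0.16]
25.3
```

View pics/w7.png

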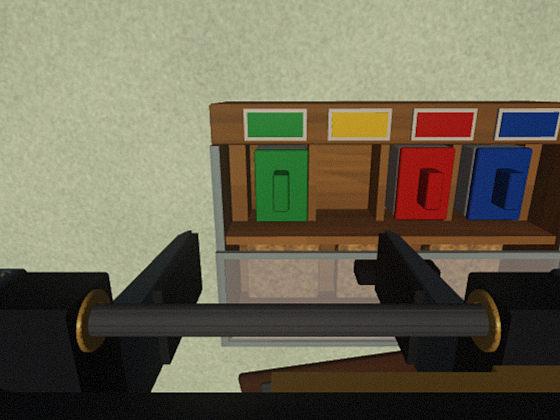

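View pics/w8.png

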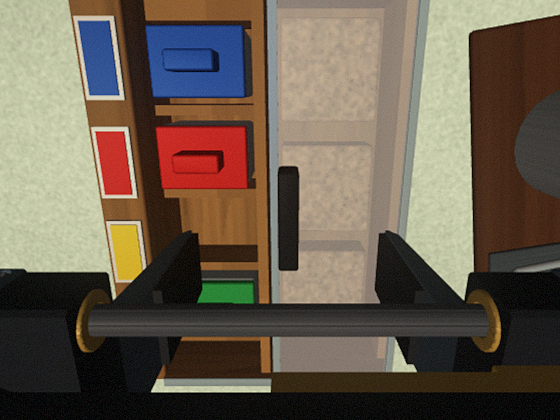

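View pics/s8.png

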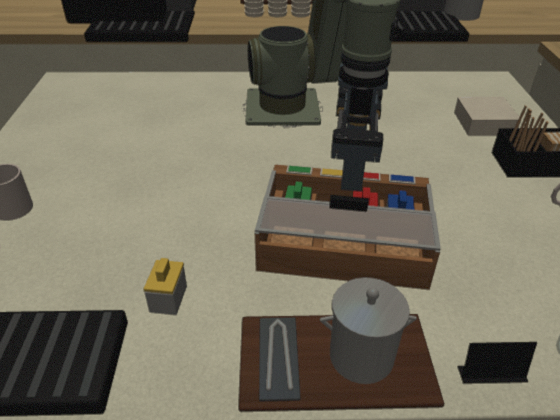

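Green is upright and square in its bay, with the lid at (282,185) in the wrist view and on the same level as red and blue. The handle is at (288,218), centred between the fingers. Now I'll shut the cover.

Run:
```python
from m import *
h=rk(.066,.001)
robot.servo_line([*h,.126],max_speed=.12); robot.gripper_close(); print(robot.get_grip_width(),robot.get_force().round(2),robot.get_clock())
for x in (-.02,-.033,-.0345,-.036):
    robot.servo_line([*rk(x,.001),.126],max_speed=.07); f=robot.get_force();print(x,f.round(2),((robot.get_tool_pos()[:2]-T0)@RR).round(4))
robot.gripper_open(); print(robot.get_grip_width(),robot.get_force().round(2))
robot.servo_line([*rk(-.034,.001),.23],max_speed=.15)
cap('wrist','w9.png')
robot.movej([-1.141, 0.32, 1.565, 0, 1.257, -0.02]); robot.dwell(.3)
d=cap('top','t9.png');pickle.dump(d,open('t9.pkl','wb'));d=cap('scene','s9.png');print(robot.get_clock(),robot.get_force().round(2))
big=cv2.resize(pickle.load(open('t9.pkl','rb'))['pixels'][130:290,110:440],None,fx=2.4,fy=2.4,interpolation=cv2.INTER_CUBIC)
cv2.imwrite('pics/t9big.png',np.clip(big[:,:,::-1].astype(float)*1.5,0,255).astype(np.uint8))
```

```text
0.013578586299815761 [-1.34 -0.63  0.49] 27.225
-0.02 [-1.31 -0.3  -0.39] [-0.0205  0.0009]
-0.033 [-1.16 -0.53 -0.49] [-0.034   0.0009]
-0.0345 [ 1.79 -2.17 -2.88] [-0.0342  0.0009]
-0.036 [ 5.66 -4.37 -6.07] [-0.0342  0.0009]
0.09113763563800743 [ 0.95  0.54 -0.33]
34.375 [ 0.71 -0.81  0.61]
```

View pics/t9big.png

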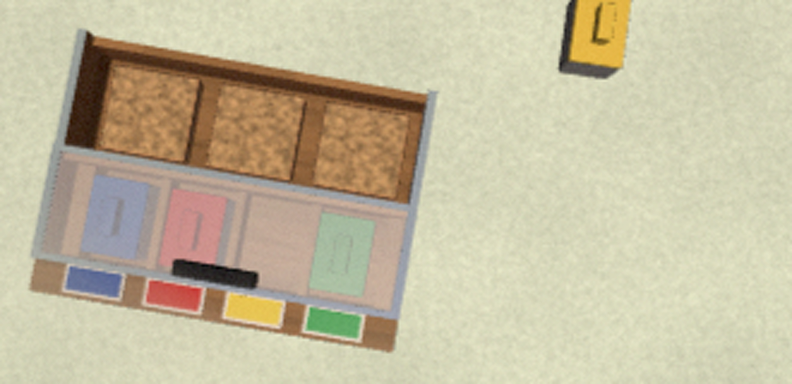

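View pics/w9.png

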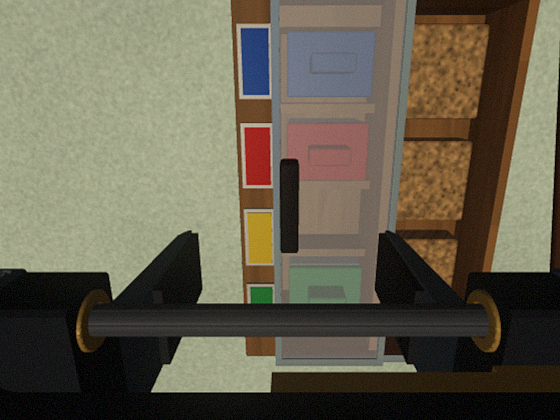

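View pics/s9.png

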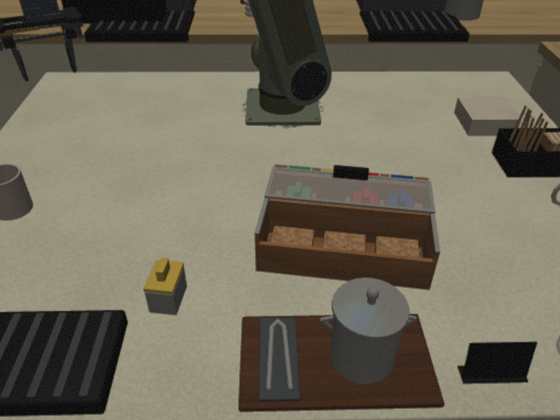

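The cover sits against its stop as at the start, with green under it behind the green label. Before handing in, I'll compare the handle with the first picture.

Run:
```python
from m import *
for n in ('top0.pkl','t9.pkl'):
    g=pickle.load(open(n,'rb'))['pixels'].max(2);m=np.zeros_like(g);m[229:258,169:230]=g[229:258,169:230]<35
    mm=cv2.moments(m,True);print(n,mm['m10']/mm['m00'],mm['m01']/mm['m00'])
    print([ (b[0],b[1].round(1)) for b in blobs(pickle.load(open(n,'rb')),*COL['yellow'])])
robot.hand_in(); print(robot.get_clock())
```

```text
top0.pkl 199.38308457711443 242.25870646766168
[(np.int32(652), array([359.3, 141.2])), (np.int32(176), array([215.3, 258.2]))]
t9.pkl 199.51 243.48
[(np.int32(652), array([359.3, 141.2])), (np.int32(175), array([215.2, 258.1]))]
the job is handed in; nothing more can be done
the job is handed in; nothing more can be done
```

I opened the cover to its rear stop, set the green canister down upright in the green-labelled end bay, and slid the cover back against its front stop. The job was handed in at about 34 s of the 72 s allowed.

**Canister:** it touched down at the expected height, pressing on the floor with about 8 N more than its weight. I then slid it about 1.5 mm toward the inner wall before letting go. Afterwards it stood square and level with red and blue.

**Cover:** the final push met the stop with about 9 N, with the tool where the handle should be when shut. The top view puts the handle about 1.2 px (roughly 2–3 mm) further toward the front than in the first picture. So either it did not start quite shut, or part of that is measurement error.

**Other canisters:** yellow is at the same pixels as at the start. Red and blue look unmoved in their bays.

**Two things that were not clean:**
- **Contact with the rack:** when I let go of the green canister, the outer finger opened against the rack's side cheek. It pressed with about 13 N and pushed the tool about 3.4 mm aside. I had expected this, because the open fingers are wider than the end bay allows. The canister did not visibly move, and I shifted off the cheek before lifting.
- **Camera disagreement:** the wrist camera and the top camera differed by about 1–3 mm on the rack's position. I used the top camera's figure, which matched where the cover met its stops.

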